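# Open the child-resistant solvent bottle

### The arm

A 6-joint arm with a two-finger parallel gripper is mounted at the origin on the work surface; the furniture and walls round the work are solid. World frame = base frame: x ahead of the robot, y to its left, z up, the work surface at z = 0. Lengths are in m, angles in rad, forces in N, time in s.
With the tool pointing down it reaches from about 0.25 to 0.725 m from the base axis. Payload 4 kg.
Tool frame: the origin (TCP) lies at the very end of the fingers, on their centre line; the grasp point (between the pads) lies 19 mm behind it; z points along the fingers, y is the line along which they close (so a half turn about z gives the same grasp; the last joint's range is limited). The gripper opens to 85 mm and grips with 20 to 120 N. Pads are 22 mm wide; open, the fingers measure 114 mm over their backs; the gripper's body (76 mm by 85 mm) begins 54 mm behind the grasp point. The pads swing forward as they close: fully open they stand 13 mm farther back than shut.
Start: joints at [-1.188, 0.241, 0.005, 1.335, 0, 1.571], TCP at [0.187, -0.464, 0.198] pointing down, gripper open.
Joint ranges: [-2.72, 2.72], [-1.05, 1.87], [-1.09, 1.28], [-1.99, 2.15], [-1.42, 1.44], [-3.14, 3.14]. Speed limits (rad/s): [2.79, 2.79, 3.14, 3.14, 3.14, 3.14].

### API

Orientations are given as a unit quaternion [x, y, z, w].
In Python, from workcell import bot gives the robot as it stands.
- The arm moves only by the tool carry_out, never from a script. Its argument "increments" is one flat list of numbers, 5 for each row, row after row: the finger opening in cm, from 0 to 8.54, then the shift along the tool's x, y, z in cm, then the turn about the tool's z in rad. A call has exactly 5 rows; each row shifts and turns the commanded pose from where the row before left it, along the tool's axes as they then stand; what a row does not reach is not made up. A row lasts 1/8 s, in which the tool goes at most 62.5 mm and 10.7 degrees, less where a joint would pass 70% of its speed; a pose out of reach is approached as far as the arm can. A call with a gripper value outside its range is refused whole. The fingers move at their own pace and stop on an object; the grip force is fixed at half the most. Time passes only in rows, so rows that do not move let the fingers close, or fill a call up. It gives the time, the measured TCP pose, the force, the opening and the grip force at its end, in the units of the state.
- bot.get_obs(): the state, without advancing time (a new reading comes with each control period).
- bot.camera(name): name is "scene" or "top" or "wrist"; returns a dict with "pixels" (420x560x3 uint8, blue, green, red), "range_z" (420x560 float32, m along the optical axis (not along the pixel's ray), 0 where there is no reading), "mtx" (3x3 intrinsics, pixels), "D" ([k1, k2, p1, p2, k3] as OpenCV has them; the pictures are not rectified), "eye" and "attitude" of the camera in the world. Camera axes: x right, y down, z forward; pixel columns grow to the right and rows downward; lengths in m; the calibration is good to about 2 mm. A picture is of the moment at which its call begins.
- bot.job_done(): hands the job in; it is judged then, once.
Trained networks look in a picture, given as the dict that the camera call returned (one of the last four; its "shot" number tells which), for a name from the list of things; names that differ only in an ending like _2 or _b are one class to them, and where a whole thing is asked for, a point or a joint stands for the part that bears it (a point fixed in the world has none). Each returns a list of dicts, best first, with "p" (0 to 1); they miss things now and then, are a little off and sometimes report something else, mostly with a low value. They report only what shows in the picture. A call takes as long as a camera call.
- bot.find_in(picture, name): "xyz" ([x, y, z] in m, in the coordinates of the camera as it stood for that picture, good to about 4 mm: the middle of the surface that is visible of it).
- bot.regions_of(picture, name): "mask" (420x560 bool, what is visible of it).
- bot.place_of(picture, name): "xyz" ([x, y, z] in m, in the coordinates of the camera as it stood for that picture, good to about 4 mm: a listed point, or the origin of a listed thing).
The state is a dict: "clock": time; "joint_pos": joint angles; "joint_vel": joint speeds; "tau": joint torques, N m; "eef_pos": TCP position; "tool_rot": TCP orientation; "ft_force": force on the tool from outside, world axes, zero at the start; "ft_torque": the same for the moment, N m; "grip_width": finger opening in m; "grasp_force": force on a finger pad.
Only numpy, scipy, OpenCV 4.12 (cv2) and the standard library are available. Lean on these libraries where they do the work, as an engineer would, in place of code of your own. Each camera call takes 0.05 s, during which the arm holds its last target. There are 200 camera calls.

### The job

Open the amber solvent bottle that leans towards you in its wooden holder: its red child-resistant cap comes free only if you press it down along its own leaning axis and keep it pressed while you turn it anticlockwise, about a quarter turn. Then lift the cap straight off and set it down, without dropping it, upright (open side down) in the middle of the shallow white drip dish. Let go of it there, and leave the other things on the bench where they are.

Things in the scene. Friction and masses are not known exactly. Their poses are not given: they have to be found in the camera images.
- cap_center (a point): Red child-resistant cap on the leaning bottle: round, 60 mm across, 37 mm high; this point is on its axis half-way up; z = cap axis, out through the top (straight up when the cap stands upright). Grip the ribbed red outer shell at any yaw: it reaches from 10.5 mm below to 18.5 mm above this point. The axes are those of the white inner cap inside the shell. Cap weighs about 0.11 kg.
- cap_edge (a point): Centre of the cap's lower edge, 18.5 mm below its centre: the white inner cap, 52 mm across, shows 8 mm below the red shell. Its two tabs sit under two lugs of the neck. Seen from above the cap, turn it anticlockwise 40 to 140 degrees (stops at its start and at 144) and the tabs are clear: it lifts straight off along its axis, free after 20 mm. Pulled up, the shell brings it along.
- cap_shell (a joint): How far the red shell is pressed down along the cap's axis relative to the inner cap: 0 m released, 0.0065 m fully pressed. Spring force about 2 N at 0 rising to 10 N; a tooth may stand on a tooth at first, adding some newtons. Pressed about 6 mm its teeth catch the inner cap surely; pressed less than about 4 mm they may ride over each other or not meet.
- cap_turn (a joint): Turn of the red shell relative to the white inner cap, rad, anticlockwise positive seen from above the cap. Released, the shell slips round freely and the inner cap stays. Held pressed, the shell catches the inner cap within 30 degrees of turning and takes it along, so about 85 degrees of pressed turning in one go frees it. Turning is light (under 0.15 N m) except against a stop.
- mouth (a point): Centre of the rim of the bottle's neck; z = bottle axis, out of the mouth, leaning 30 degrees from vertical towards the holder's front (the robot's side); y is level. While the cap is on, its centre is on this axis, 1.5 mm below this point. Neck 34 mm across; lugs 44 mm across, 8 to 13.5 mm below the rim, stops beside them down to 22 mm below it.
- bottle: The amber bottle and its wooden holder, one piece fixed to the bench; origin at the centre of the underside of its foot board (200 mm along x, 120 mm along y, 12 mm thick), x away from the robot, z up. The bottle's body is 76 mm across and begins 48 mm below the rim, its shoulder (62 mm across) 30 mm below the rim.
- dish: Shallow square white drip dish, fixed to the bench: 130 mm by 130 mm outside, walls 4 mm thick, rim 10 mm high; origin at the centre of its underside, on the bench; the inner floor lies 4 mm above the bench, so that the cap standing in it has its centre 22.5 mm above the bench.
- pliers: Bystander, not needed: pliers with dark and red handles, 148 mm long, 12 mm high, lying flat; origin at the centre of its underside.
- jar: Bystander, not needed: grey jar with a black lid, 56 mm across, 88 mm high, upright; origin at the centre of its underside.
- glue: Bystander, not needed: white glue bottle with a green nozzle, 31 mm across, 84 mm high, upright; origin at the centre of its underside.
- pot_red: Bystander, not needed: small red paint pot, 32 mm across, 42 mm high, upright; origin at the centre of its underside.

How it is judged:
On the way:
1. the cap has come off the bottle's neck (distance between cap_center and mouth above 0.06 m and z of cap_center in the frame of mouth above 0.03 m), for 0.1 s.
At the end, for the whole second after the job is handed in: The cap stands upright (within about 6 degrees), open side down, on the floor of the drip dish, its centre within 22 mm of the dish's centre, at rest and released (horizontal distance between cap_center and dish below 0.022 m and height (world z) of cap_center between 0.018 and 0.027 m and angle between cap_center's own z axis and vertical below 0.1 rad and linear speed of cap below 0.02 m/s); the robot touches nothing.
It fails at once if the cap is dropped: let go more than about 17 mm above where it should stand (distance between cap_center and mouth above 0.06 m and height (world z) of cap_center above 0.04 m and contact force between the fingers and cap below 0.05 N).
It fails at once if a bystander is moved by more than 30 mm (distance of any of pliers, jar, glue, pot_red from where it was at the start of the episode above 0.03 m).
It also fails if it takes over 48 s, if anything falls off the work surface, if the arm or the gripper's body presses on something with over 40 N, if the wrist force passes 120 N, or if a joint passes its speed limit or range.

## Working session

There is one attempt and no reset: what is moved stays moved. The work goes in short steps, Python scripts to look and compute and a tool call to move; the robot and the scene stay as the last step left them, time stands still between calls to the robot, and variables do not carry over. Pictures are saved under pics/ and viewed, at most 10 in all, crops included, and the job is handed in when it is done.

Besides the shell and the picture viewer there is one more tool, called in YAML: its name, and indented under it one key for each argument. carry_out: Moves the arm, as the interface text tells. Its arguments: {"type":"object","properties":{"increments":{"type":"array","items":{"type":"number"}}},"required":["increments"]}

```bash
mkdir -p pics; ls; cat > h.py <<'E'
import numpy as np, cv2
from scipy.spatial.transform import Rotation as R
from workcell import bot
np.set_printoptions(precision=4,suppress=True)
def w(p,xyz): return R.from_quat(p["attitude"]).apply(xyz)+np.array(p["eye"]) if np.size(p["attitude"])==4 else np.array(p["attitude"])@xyz+p["eye"]
E
python3 - <<'E'
from h import *
o=bot.get_obs(); print(o)
for c in("scene","top"):
    p=bot.camera(c); cv2.imwrite(f"pics/{c}0.png",p["pixels"]); print(c,p["eye"],p["attitude"])
    for n in("cap_center","cap_edge","mouth","bottle","dish","pliers","jar","glue","pot_red"):
        print(n,[(round(d["p"],2),w(p,d["xyz"])) for d in bot.place_of(p,n)[:2]])
E
```

```text
pics
{'clock': 0.0, 'joint_pos': array([-1.188 ,  0.2414,  0.0037,  1.3352,  0.    ,  1.5708]), 'joint_vel': array([-0.0004,  0.0005, -0.0002,  0.001 , -0.0005,  0.0015]), 'tau': array([ -0.0003, -37.2315,  25.2409,   0.0168,   0.0001,   0.    ]), 'eef_pos': array([ 0.1865, -0.4632,  0.1969]), 'tool_rot': array([ 0.9817,  0.1902, -0.0002, -0.001 ]), 'ft_force': array([-0.5232, -0.0605,  0.5737]), 'ft_torque': array([0.0062, 0.0386, 0.0306]), 'grasp_force': 0.0, 'grip_width': 0.08541815837890586}
scene [0.1838 0.5484 0.6872] [-0.3087  0.855  -0.3918  0.1423]
cap_center [(0.56, array([0.6369, 0.0422, 0.1473]))]
cap_edge [(0.79, array([0.6403, 0.0427, 0.1291]))]
mouth [(0.93, array([0.63  , 0.0369, 0.1472])), (0.39, array([ 0.553 ,  0.2561, -0.0008]))]
bottle [(0.8, array([ 0.6629,  0.0519, -0.0006])), (0.22, array([0.6372, 0.0409, 0.1479]))]
dish [(0.87, array([ 0.4984, -0.2   , -0.0014]))]
pliers [(0.89, array([ 0.4568,  0.1431, -0.0011]))]
jar [(0.78, array([0.5546, 0.2552, 0.001 ]))]
glue [(0.56, array([ 0.7289,  0.2873, -0.0002]))]
pot_red [(0.57, array([0.6302, 0.2634, 0.0017]))]
top [0.5092 0.0568 1.1276] [-0.704   0.7092 -0.0264  0.0272]
cap_center [(0.61, array([0.6275, 0.0414, 0.1412]))]
cap_edge [(0.93, array([0.6397, 0.0419, 0.1269]))]
mouth [(0.97, array([0.6329, 0.0387, 0.1491])), (0.4, array([ 0.5528,  0.2559, -0.0004]))]
bottle [(0.76, array([0.6592, 0.0483, 0.0035])), (0.44, array([0.6326, 0.0423, 0.1442]))]
dish [(0.59, array([ 0.492 , -0.1991,  0.0001]))]
pliers []
jar [(0.93, array([0.5552, 0.2557, 0.0026]))]
glue [(0.53, array([ 0.723 ,  0.2916, -0.0009]))]
pot_red []
```

View pics/scene0.png

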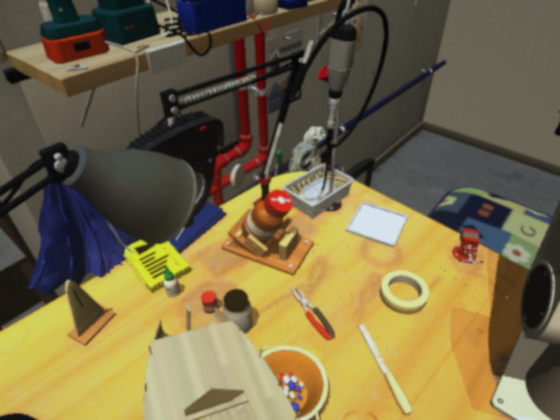

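View pics/top0.png

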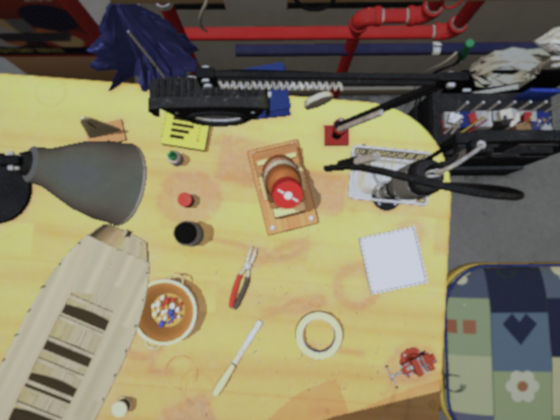

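```bash
cat >> h.py <<'E'
def cloud(p):
    z=p["range_z"]; v,u=np.nonzero(z>0)
    n=cv2.undistortPoints(np.c_[u,v].astype(float)[:,None],p["mtx"],p["D"])[:,0]
    c=np.c_[n,np.ones(len(n))]*z[v,u][:,None]
    return u,v,w(p,c)
E
python3 - <<'E'
from h import *
G=np.full((11,13),-1.)
for c in("top","scene"):
    p=bot.camera(c); u,v,P=cloud(p)
    for n in ("bottle","cap_center"):
        r=bot.regions_of(p,n)
        if r:
            m=r[0]["mask"][v,u]; Q=P[m]; print(c,n,r[0]["p"],m.sum(),Q.mean(0))
            if n=="bottle":
                b=Q[(Q[:,2]>.004)&(Q[:,2]<.02)]; print(cv2.minAreaRect(b[:,:2].astype(np.float32)*1000),len(b))
            else:
                q=Q-np.median(Q,0); q=q[np.linalg.norm(q,axis=1)<.04]; 
                np.save(f"cap_{c}.npy",Q); print(Q.min(0),Q.max(0))
    i=((P[:,0]+.1)//.1).astype(int); j=((P[:,1]+.6)//.1).astype(int)
    k=(i>=0)&(i<11)&(j>=0)&(j<13)&(P[:,2]<1)
    np.maximum.at(G,(i[k],j[k]),P[k,2])
print("rows x from -.1, cols y from -.6"); print(np.round(G,2))
E
```

```text
top bottle 0.72 3681 [0.6562 0.049  0.0483]
((660.7015380859375, 47.11083221435547), (199.6168670654297, 119.68962097167969), 13.378753662109375) 1617
top cap_center 0.78 817 [0.6291 0.0402 0.1601]
[0.5983 0.0057 0.0611] [0.6651 0.0712 0.179 ]
scene bottle 0.96 3557 [0.6411 0.0687 0.0468]
((659.266845703125, 50.057777404785156), (197.2793731689453, 120.37538146972656), 12.967495918273926) 1322
scene cap_center 0.92 607 [0.6252 0.0501 0.1556]
[0.5994 0.0133 0.1262] [0.6589 0.0731 0.1748]
rows x from -.1, cols y from -.6
[[-0.74 -1.   -1.   -1.   -1.   -1.    0.04 -1.   -1.   -1.   -1.   -1.
  -1.  ]
 [-0.18 -0.19 -0.22 -1.    0.    0.11  0.28  0.28 -1.   -1.   -1.   -1.
  -1.  ]
 [-0.18 -0.18 -0.22  0.01  0.01  0.35  0.34  0.28  0.01  0.04  0.13  0.15
   0.1 ]
 [ 0.29  0.27  0.    0.07  0.05  0.03  0.03  0.02  0.02  0.13  0.13  0.15
   0.07]
 [-0.18 -0.18  0.01  0.01  0.01  0.03  0.03  0.02  0.05  0.14  0.15  0.17
   0.01]
 [-0.19 -0.19  0.01  0.01  0.02  0.01  0.01  0.02  0.05  0.16  0.18  0.17
   0.01]
 [-0.74 -1.    0.39  0.52  0.52  0.02  0.15  0.01  0.39  0.42  0.18  0.01
   0.03]
 [-0.74 -1.    0.4   0.53  0.55  0.5   0.18  0.07  0.4   0.45  0.47  0.42
   0.04]
 [-0.36 -1.    0.01  0.39  0.39  0.4   0.4   0.41  0.37  0.05  0.14  0.01
   0.03]
 [ 0.44  0.46  0.47  0.48  0.5   0.52  0.52  0.47  0.46  0.45  0.04  0.01
   0.01]
 [-0.09 -0.12  0.47  0.48  0.49  0.51  0.53  0.53  0.55  0.45  0.2   0.01
   0.01]]
```

carry_out:
  increments: [8.5, 0, 0, -6, 0, 8.5, 0, 0, -6, 0, 8.5, 0, 0, -6, 0, 8.5, 0, 0, -2, 0, 8.5, 0, 0, 0, 0]

```text
clock: 1.92
eef_pos: [0.1871, -0.4646, 0.3995]
tool_rot: [0.982, 0.19, 0.0, 0.002]
ft_force: [-0.3, -0.1, -0.2]
grip_width: 0.0852
grasp_force: 0.0
```

```bash
cat >> h.py <<'E'
def plan(target,turn=0.,n=5,grip=8.5):
    "rows (cm, rad) that take the TCP to target in n rows while turning about tool z"
    o=bot.get_obs(); q=R.from_quat(o["tool_rot"]); d=(np.array(target)-o["eef_pos"])/n*100; rows=[]
    for k in range(n):
        rows.append([grip,*np.round(q.inv().apply(d),2),round(turn/n,3)]); q=q*R.from_euler("z",turn/n)
    print("turn deg",np.degrees(turn)); 
    for i in range(0,n,5): print(np.array(rows[i:i+5]).round(3).tolist())
    o and print(o["joint_pos"],o["eef_pos"],"tool z",R.from_quat(o["tool_rot"]).apply([0,0,1]))
E
python3 -c "
from h import *
plan([.341,.08,.45],-1.414,10)"
```

```text
turn deg -81.0162322314984
[[8.5, 3.46, -4.48, -0.52, -0.141], [8.5, 4.06, -3.94, -0.52, -0.141], [8.5, 4.57, -3.33, -0.52, -0.141], [8.5, 5.0, -2.65, -0.52, -0.141], [8.5, 5.32, -1.92, -0.52, -0.141]]
[[8.5, 5.54, -1.15, -0.52, -0.141], [8.5, 5.65, -0.36, -0.52, -0.141], [8.5, 5.64, 0.44, -0.52, -0.141], [8.5, 5.52, 1.23, -0.52, -0.141], [8.5, 5.29, 1.99, -0.52, -0.141]]
[-1.188   0.2593  0.5514  1.8586  0.      1.5708] [ 0.1871 -0.4646  0.3995] tool z [ 0.0016 -0.0039 -1.    ]
```

carry_out:
  increments: [8.5, 3.46, -4.48, -0.52, -0.141, 8.5, 4.06, -3.94, -0.52, -0.141, 8.5, 4.57, -3.33, -0.52, -0.141, 8.5, 5.0, -2.65, -0.52, -0.141, 8.5, 5.32, -1.92, -0.52, -0.141]

```text
clock: 2.55
eef_pos: [0.2637, -0.1897, 0.4221]
tool_rot: [0.855, 0.519, -0.0, -0.001]
ft_force: [0.9, -1.3, 0.2]
grip_width: 0.085
grasp_force: 0.0
```

carry_out:
  increments: [8.5, 5.54, -1.15, -0.52, -0.141, 8.5, 5.65, -0.36, -0.52, -0.141, 8.5, 5.64, 0.44, -0.52, -0.141, 8.5, 5.52, 1.23, -0.52, -0.141, 8.5, 5.29, 1.99, -0.52, -0.141]

```text
clock: 3.18
eef_pos: [0.3415, 0.082, 0.4483]
tool_rot: [0.622, 0.783, -0.001, -0.001]
ft_force: [1.9, -1.1, 1.1]
grip_width: 0.0847
grasp_force: 0.0
```

carry_out:
  increments: [8.5, 0, 0, -2, 0, 8.5, 0, 0, -2, 0, 8.5, 0, 0, -2, 0, 8.5, 0, 0, -2, 0, 8.5, 0, 0, -2, 0]

```text
clock: 3.8
eef_pos: [0.3418, 0.0802, 0.5229]
tool_rot: [0.624, 0.781, 0.009, 0.007]
ft_force: [-0.5, -0.7, -0.6]
grip_width: 0.0851
grasp_force: 0.0
```

```bash
python3 -c "
from h import *
plan([.341,.08,.45],0,5)"
```

```text
turn deg 0.0
[[8.5, 0.0, -0.05, 1.46, 0.0], [8.5, 0.0, -0.05, 1.46, 0.0], [8.5, 0.0, -0.05, 1.46, 0.0], [8.5, 0.0, -0.05, 1.46, 0.0], [8.5, 0.0, -0.05, 1.46, 0.0]]
[ 0.2304  0.0454  0.6458  2.1477 -0.      1.5794] [0.3418 0.0802 0.5229] tool z [ 0.0228  0.0053 -0.9997]
```

carry_out:
  increments: [8.5, 0, 0, -3, 0, 8.5, 0, 0, -3, 0, 8.5, 0, 0, -3, 0, 8.5, 0, 0, -3, 0, 8.5, 0, 0, -3, 0]

```text
clock: 4.42
eef_pos: [0.3355, 0.0788, 0.5609]
tool_rot: [0.623, 0.779, 0.052, 0.041]
ft_force: [-0.5, 0.1, 0.0]
grip_width: 0.0847
grasp_force: 0.0
```

```bash
python3 -c "
from h import *
plan([.341,.08,.45],0,5)"
```

```text
turn deg 0.0
[[8.5, -0.0, -0.18, 2.21, 0.0], [8.5, -0.0, -0.18, 2.21, 0.0], [8.5, -0.0, -0.18, 2.21, 0.0], [8.5, -0.0, -0.18, 2.21, 0.0], [8.5, -0.0, -0.18, 2.21, 0.0]]
[ 0.2305 -0.0096  0.7012  2.149   0.      1.5794] [0.3355 0.0788 0.5609] tool z [ 0.1288  0.0302 -0.9912]
```

carry_out:
  increments: [8.5, 0, 0, -6, 0, 8.5, 0, 0, -6, 0, 8.5, 0, 0, -6, 0, 8.5, 0, 0, -6, 0, 8.5, 0, 0, -6, 0]

```text
clock: 5.05
eef_pos: [0.3008, 0.0706, 0.6351]
tool_rot: [0.615, 0.769, 0.137, 0.107]
ft_force: [0.8, -0.0, 0.9]
grip_width: 0.0849
grasp_force: 0.0
```

```bash
python3 -c "
from h import *
plan([.341,.08,.45],0,5)"
```

```text
turn deg 0.0
[[8.5, -0.01, -0.49, 3.76, 0.0], [8.5, -0.01, -0.49, 3.76, 0.0], [8.5, -0.01, -0.49, 3.76, 0.0], [8.5, -0.01, -0.49, 3.76, 0.0], [8.5, -0.01, -0.49, 3.76, 0.0]]
[ 0.2305 -0.1412  0.7862  2.1491  0.      1.5793] [0.3008 0.0706 0.6351] tool z [ 0.333   0.0782 -0.9397]
```

carry_out:
  increments: [8.5, 0, 0, -6, 0, 8.5, 0, 0, -6, 0, 8.5, 0, 0, -6, 0, 8.5, 0, 0, -5, 0, 8.5, 0, 0, 0, 0]

```text
clock: 5.68
eef_pos: [0.2534, 0.0595, 0.6867]
tool_rot: [0.604, 0.755, 0.2, 0.157]
ft_force: [0.1, -1.2, 0.1]
grip_width: 0.085
grasp_force: 0.0
```

```bash
python3 -c "
from h import *
a=np.array([-.487,-.114,.866]); m=np.array([.6315,.038,.148])
plan(m+a*.10,0,5)"
```

```text
turn deg 0.0
[[8.5, -2.14, 1.02, 10.95, 0.0], [8.5, -2.14, 1.02, 10.95, 0.0], [8.5, -2.14, 1.02, 10.95, 0.0], [8.5, -2.14, 1.02, 10.95, 0.0], [8.5, -2.14, 1.02, 10.95, 0.0]]
[ 0.2305 -0.2634  0.8299  2.1492  0.      1.5793] [0.2534 0.0595 0.6867] tool z [ 0.4794  0.1125 -0.8704]
```

carry_out:
  increments: [8.5, -1.07, 0.51, 5.48, 0, 8.5, -1.07, 0.51, 5.48, 0, 8.5, -1.07, 0.51, 5.48, 0, 8.5, -1.07, 0.51, 5.48, 0, 8.5, -1.07, 0.51, 5.48, 0]

```text
clock: 6.3
eef_pos: [0.4196, 0.0428, 0.4547]
tool_rot: [0.605, 0.756, 0.197, 0.155]
ft_force: [0.5, 0.3, 1.0]
grip_width: 0.0849
grasp_force: 0.0
```

carry_out:
  increments: [8.5, -1.07, 0.51, 5.48, 0, 8.5, -1.07, 0.51, 5.48, 0, 8.5, -1.07, 0.51, 5.48, 0, 8.5, -1.07, 0.51, 4.9, 0, 8.5, -1.07, 0.51, 4.9, 0]

```text
clock: 6.92
eef_pos: [0.5768, 0.0249, 0.2375]
tool_rot: [0.605, 0.756, 0.197, 0.154]
ft_force: [-0.4, -0.1, 0.4]
grip_width: 0.0853
grasp_force: 0.0
```

```bash
python3 - <<'E'
from h import *
a=np.array([-.487,-.114,.866])
p=bot.camera("wrist"); cv2.imwrite("pics/w1.png",p["pixels"])
q=bot.camera("top"); s=bot.camera("scene")
for P in(p,q,s):
    for n in("cap_center","mouth","bottle","cap_edge"):
        print(n,[(round(d["p"],2),w(P,d["xyz"])) for d in bot.place_of(P,n)[:2]])
u,v,X=cloud(p); r=bot.regions_of(p,"cap_center")
if r:
    Q=X[r[0]["mask"][v,u]]; h=Q@a; top=Q[h>np.percentile(h,90)-.008]
    c=top.mean(0); _,_,V=np.linalg.svd(top-c); print("top",c,len(top),"normal",V[2],"spread",np.std((top-c)@V[2]),h.max())
    e1=np.cross(a,[0,0,1.]);e1/=np.linalg.norm(e1);e2=np.cross(a,e1)
    print("circle",cv2.minEnclosingCircle((np.c_[top@e1,top@e2]*1000).astype(np.float32)), top.mean(0)@e1, top.mean(0)@e2)
plan(c if r else [.63,.038,.148])
E
```

```text
cap_center [(0.78, array([0.6352, 0.0399, 0.1445]))]
mouth []
bottle [(0.69, array([0.6633, 0.0477, 0.    ])), (0.16, array([0.6317, 0.038 , 0.1438]))]
cap_edge []
cap_center [(0.92, array([0.6298, 0.0401, 0.1414]))]
mouth [(0.83, array([0.6322, 0.0404, 0.148 ]))]
bottle [(0.7, array([0.6592, 0.0493, 0.0009]))]
cap_edge [(0.79, array([0.6391, 0.042 , 0.1258])), (0.65, array([ 0.7271,  0.2915, -0.0054]))]
cap_center []
mouth [(0.86, array([0.6345, 0.0373, 0.1483]))]
bottle [(0.92, array([ 0.6639,  0.0494, -0.0036]))]
cap_edge [(0.94, array([0.6412, 0.0413, 0.1272]))]
top [0.6222 0.0397 0.1601] 3215 normal [ 0.4884  0.107  -0.866 ] spread 0.0009264856283740129 -0.16601882905625712
circle ((-104.86506652832031, -612.38623046875), 30.22422981262207) -0.10320691581098389 -0.612580886984336
turn deg 0.0
[[8.5, 0.08, 0.03, 1.89, 0.0], [8.5, 0.08, 0.03, 1.89, 0.0], [8.5, 0.08, 0.03, 1.89, 0.0], [8.5, 0.08, 0.03, 1.89, 0.0], [8.5, 0.08, 0.03, 1.89, 0.0]]
[-0.0299 -0.0151 -0.3177  0.7725  0.126   1.3506] [0.5769 0.0251 0.2417] tool z [ 0.4754  0.1115 -0.8727]
```

View pics/w1.png

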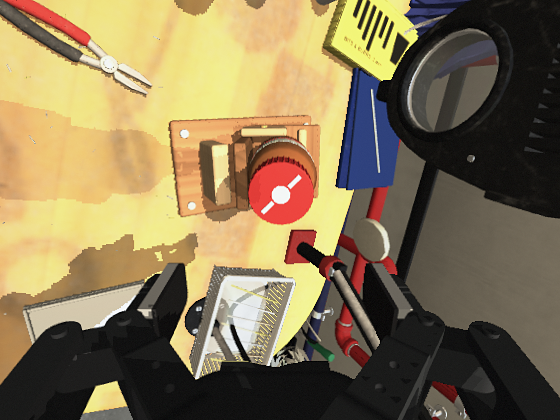

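```bash
python3 - <<'E'
from h import *
plan(np.array([.632,.0405,.1445])+.016*np.array([.487,.114,-.866]),0.1,5)
E
```

```text
turn deg 5.729577951308233
[[8.5, 0.05, 0.05, 2.57, 0.02], [8.5, 0.05, 0.05, 2.57, 0.02], [8.5, 0.05, 0.05, 2.57, 0.02], [8.5, 0.05, 0.05, 2.57, 0.02], [8.5, 0.05, 0.05, 2.57, 0.02]]
[-0.0299 -0.0151 -0.3177  0.7725  0.126   1.3506] [0.5769 0.0251 0.2417] tool z [ 0.4754  0.1115 -0.8727]
```

carry_out:
  increments: [8.5, 0.06, 0.06, 3.2, 0.025, 8.5, 0.06, 0.06, 3.2, 0.025, 8.5, 0.06, 0.06, 3.2, 0.025, 8.5, 0.06, 0.06, 3.0, 0.025, 8.5, 0, 0, 0, 0]

```text
clock: 8.35
eef_pos: [0.6368, 0.0421, 0.1293]
tool_rot: [0.642, 0.725, 0.204, 0.144]
ft_force: [-0.6, 0.0, -0.1]
grip_width: 0.0849
grasp_force: 0.0
```

```bash
python3 - <<'E'
from h import *
p=bot.camera("wrist"); cv2.imwrite("pics/w2.png",p["pixels"]);print(bot.get_obs()["ft_force"])
plan(np.array([.632,.0405,.1445])+.016*np.array([.487,.114,-.866]),0,5)
E
```

```text
[-0.1144  0.4886  1.0543]
turn deg 0.0
[[8.5, 0.0, 0.04, 0.03, 0.0], [8.5, 0.0, 0.04, 0.03, 0.0], [8.5, 0.0, 0.04, 0.03, 0.0], [8.5, 0.0, 0.04, 0.03, 0.0], [8.5, 0.0, 0.04, 0.03, 0.0]]
[ 0.0091  0.2021 -0.3815  0.4911  0.1075  1.4846] [0.6375 0.0419 0.1312] tool z [ 0.4723  0.1115 -0.8744]
```

View pics/w2.png

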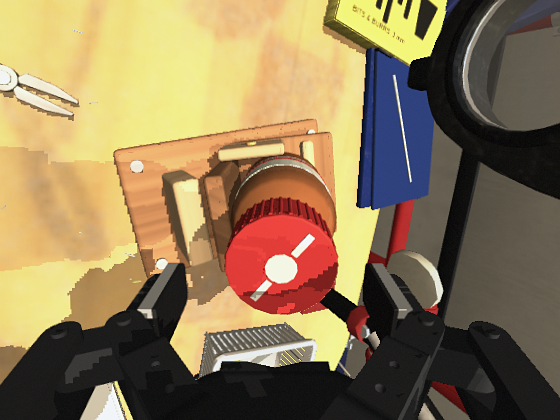

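carry_out:
  increments: [8.5, 0, 0.2, 0.2, 0, 6.0, 0, 0, 0, 0, 5.0, 0, 0, 0, 0, 5.0, 0, 0, 0, 0, 5.0, 0, 0, 0, 0]

```text
clock: 9.02
eef_pos: [0.641, 0.0422, 0.1319]
tool_rot: [0.641, 0.725, 0.206, 0.146]
ft_force: [0.0, 0.0, 0.3]
grip_width: 0.0505
grasp_force: 0.0
```

```bash
python3 - <<'E'
from h import *
o=bot.get_obs();print(o["ft_force"],o["grip_width"],o["grasp_force"])
p=bot.camera("wrist"); cv2.imwrite("pics/w3.png",p["pixels"])
plan(np.array([.632,.0405,.1445])+.016*np.array([.487,.114,-.866]),0,5)
E
```

```text
[0.0429 0.0321 0.3059] 0.050454040181662906 0.0
turn deg 0.0
[[8.5, 0.0, -0.03, 0.01, 0.0], [8.5, 0.0, -0.03, 0.01, 0.0], [8.5, 0.0, -0.03, 0.01, 0.0], [8.5, 0.0, -0.03, 0.01, 0.0], [8.5, 0.0, -0.03, 0.01, 0.0]]
[ 0.0097  0.2063 -0.376   0.4894  0.1071  1.4858] [0.6409 0.0422 0.1318] tool z [ 0.4749  0.1114 -0.8729]
```

View pics/w3.png

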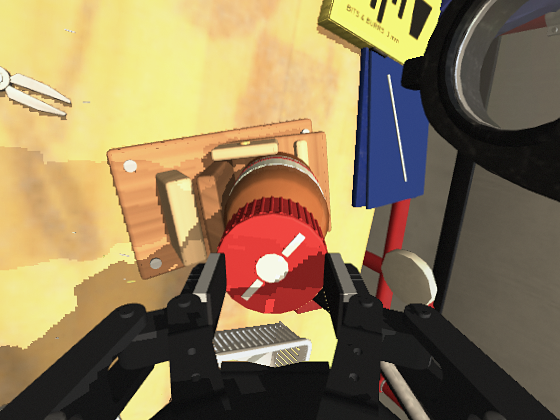

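```bash
python3 - <<'E'
from h import *
p=bot.camera("wrist"); o=bot.get_obs()
q=R.from_quat(o["tool_rot"]); u,v,X=cloud(p); T=q.inv().apply(X-o["eef_pos"])*1000
D={(a,b):t for a,b,t in zip(u,v,T)}
for uv in [(272,268),(272,225),(272,305),(225,265),(210,270),(335,265),(350,270),(210,300),(345,300),(272,390),(200,380)]: print(uv,D.get(uv),p["range_z"][uv[1],uv[0]])
print("cam in tool",q.inv().apply(p["eye"]-o["eef_pos"])*1000, "cam z in tool",q.inv().apply(R.from_quat(p["attitude"]).apply([0,0,1])))
r=bot.regions_of(p,"cap_center")[0]["mask"][v,u]; C=T[r]; print("cap tool frame",C.min(0),C.max(0),np.percentile(C,[5,50,95],axis=0))
t=C[C[:,2]<np.percentile(C[:,2],50)+4]; print(cv2.minEnclosingCircle(t[:,:2].astype(np.float32)))
for c in("scene","top"):
    s=bot.camera(c); cv2.imwrite(f"pics/{c}3.png",cv2.resize(s["pixels"][100:300,200:400] if c=="scene" else s["pixels"][80:280,200:400],(600,600)))
E
```

```text
(272, 268) [ -0.7649  -2.4389 -34.2254] 0.16053286
(272, 225) [ 23.1216  -2.3668 -33.9175] 0.15329285
(272, 305) [-23.3848  -2.5094 -34.4464] 0.16745585
(225, 265) [  2.6995 -26.1485 -37.2932] 0.15654463
(210, 270) [ 10.7502 -29.5238 -55.9397] 0.136313
(335, 265) [ 11.3446  26.0762 -52.5992] 0.13925928
(350, 270) [  7.7969  33.5033 -50.9604] 0.14192823
(210, 300) [  7.6354 -26.3182 -73.3711] 0.12075106
(345, 300) [  8.3647  26.1582 -74.4128] 0.11949816
(272, 390) [  11.3562   -1.7232 -116.6638] 0.07847767
(200, 380) [  17.5609  -19.0969 -119.2651] 0.07406395
cam in tool [  81.3096   -1.0069 -176.1157] cam z in tool [-0.3153 -0.0007  0.949 ]
cap tool frame [-159.2716  -43.707   -38.7302] [ 30.3716  43.0848 153.0553] [[-22.3091 -24.1648 -35.2084]
 [  6.8007  -1.9148 -33.9873]
 [ 28.2307  20.4013 -16.3065]]
((0.037343308329582214, -2.5043115615844727), 30.061019897460938)
```

View pics/scene3.png

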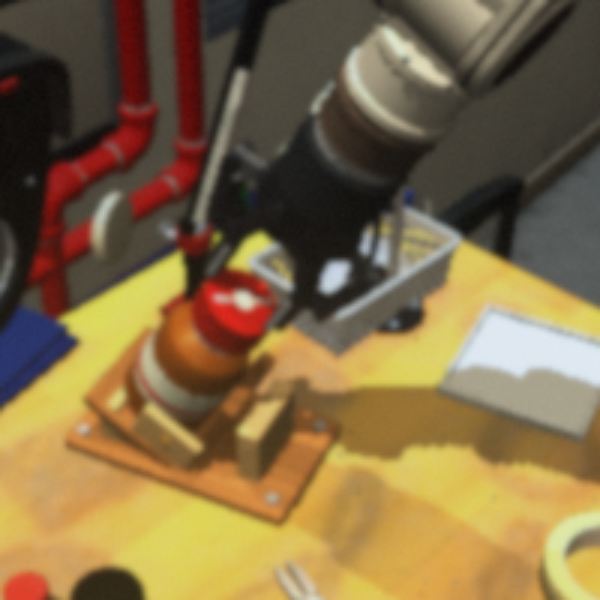

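```bash
python3 - <<'E'
from h import *
p=bot.camera("wrist"); o=bot.get_obs()
q=R.from_quat(o["tool_rot"]); u,v,X=cloud(p); T=q.inv().apply(X-o["eef_pos"])*1000
for s in(-1,1):
    k=(s*T[:,1]>23)&(s*T[:,1]<45)&(abs(T[:,0])<14)&(T[:,2]<5); z=T[k]; z=z[np.argsort(z[:,2])]
    print(s,len(z)); print(np.histogram(z[:,2],bins=np.arange(-120,10,6)))
    for zz in range(-60,0,4):
        b=z[abs(z[:,2]-zz)<2]
        if len(b): print(zz,len(b),b.min(0),b.max(0))
E
```

```text
-1 4782
(array([ 11,   0,   0,  12, 851, 822, 420, 450, 342, 339, 311, 275, 222,
        92, 413,   8,   1,   1,   0,   0,   0]), array([-120, -114, -108, -102,  -96,  -90,  -84,  -78,  -72,  -66,  -60,
        -54,  -48,  -42,  -36,  -30,  -24,  -18,  -12,   -6,    0,    6]))
-60 224 [-10.8039 -39.4335 -61.9024] [ 12.0452 -26.0286 -58.0015]
-56 200 [-10.7855 -39.8721 -57.9994] [ 12.023 -26.035 -54.003]
-52 183 [-10.9689 -39.8095 -53.995 ] [ 12.1247 -25.9049 -50.0196]
-48 178 [-11.4566 -39.455  -49.9505] [ 12.0811 -26.0228 -46.0072]
-44 136 [-10.9496 -38.9792 -45.9983] [ 12.0981 -25.8653 -42.1394]
-40 78 [-10.3438 -32.2557 -41.9708] [ 11.8504 -25.9604 -38.1104]
-36 175 [-13.6781 -29.8573 -37.9657] [ 13.8212 -23.0014 -34.0064]
-32 252 [-13.9167 -30.9616 -33.9968] [ 13.866 -23.004 -30.009]
-28 7 [ 10.123  -30.5381 -29.8795] [ 13.0999 -28.8208 -26.5454]
-24 2 [ 10.0095 -30.6215 -24.8347] [ 10.1753 -30.3425 -23.2199]
-16 1 [ 10.1179 -30.5538 -16.8679] [ 10.1179 -30.5538 -16.8679]
1 5204
(array([  12,    0,    0,   15, 1268, 1010,  470,  462,  347,  349,  310,
        281,  226,   87,  12
[... 391 characters left out ...]
175 [-10.5633  23.5653 -49.9703] [ 12.1221  37.579  -46.011 ]
-44 137 [-10.7787  23.6955 -45.9924] [ 11.9963  36.7756 -42.0083]
-40 76 [-10.699   23.6653 -41.9815] [ 11.7402  30.0974 -38.158 ]
-36 94 [-13.5728  23.0243 -37.9537] [ 13.1122  24.9926 -34.0329]
-32 44 [-13.6281  23.0278 -33.9613] [ 13.454   25.6962 -30.0363]
-28 11 [  5.7791  24.3034 -29.8704] [ 11.983   27.021  -26.8209]
-24 5 [  5.7298  24.9244 -25.6383] [ 11.3026  27.0678 -22.1288]
-20 4 [ 10.6769  24.9531 -21.2413] [ 11.3027  25.741  -18.1377]
-16 4 [ 10.3825  25.147  -16.6869] [ 11.3335  25.6924 -14.0743]
-12 3 [ 10.5978  25.4691 -13.8011] [ 11.0815  25.8142 -10.469 ]
-8 2 [11.2414 25.2311 -9.5542] [11.2725 25.4508 -7.9743]
```

carry_out:
  increments: [8.5, 0, -0.12, -0.5, 0, 8.5, 0, 0, 0, 0, 8.5, 0, 0, 0, 0, 8.5, 0, 0, 0.5, 0, 8.5, 0, 0, 0.8, 0]

```text
clock: 9.95
eef_pos: [0.6441, 0.043, 0.1239]
tool_rot: [0.641, 0.725, 0.206, 0.146]
ft_force: [-0.3, -0.3, -0.6]
grip_width: 0.0848
grasp_force: 0.0
```

carry_out:
  increments: [8.5, 0, 0, 1.4, 0, 8.5, 0, 0, 1.5, 0, 8.5, 0, 0, 0, 0, 7.0, 0, 0, 0, 0, 5.0, 0, 0, 0, 0]

```text
clock: 10.58
eef_pos: [0.6576, 0.0462, 0.0993]
tool_rot: [0.641, 0.725, 0.206, 0.146]
ft_force: [-1.1, -0.6, 1.2]
grip_width: 0.0586
grasp_force: 63.5
```

carry_out:
  increments: [5, 0, 0, 0, 0, 5, 0, 0, 0, 0, 5, 0, 0, 0, 0, 5.0, 0, 0, 0, 0, 5.0, 0, 0, 0, 0]

```text
clock: 11.2
eef_pos: [0.6577, 0.0462, 0.0991]
tool_rot: [0.641, 0.725, 0.206, 0.146]
ft_force: [-1.5, 0.2, 2.1]
grip_width: 0.0585
grasp_force: 63.6
```

carry_out:
  increments: [5, 0, 0, 0.2, 0, 5, 0, 0, 0.2, 0, 5, 0, 0, 0.15, 0, 5.0, 0, 0, 0.1, 0, 5.0, 0, 0, 0, 0]

```text
clock: 11.82
eef_pos: [0.6595, 0.0466, 0.0964]
tool_rot: [0.641, 0.724, 0.206, 0.146]
ft_force: [-25.3, -3.3, 27.9]
grip_width: 0.059
grasp_force: 67.4
```

```bash
python3 - <<'E'
from h import *
o=bot.get_obs(); q=R.from_quat(o["tool_rot"]); print(q.inv().apply(o["ft_force"]),q.inv().apply(o["ft_torque"]),o["eef_pos"],o["joint_pos"])
E
```

```text
[  1.6084  -8.7859 -36.7341] [ 2.1477  0.1594 -0.0439] [0.6595 0.0466 0.0964] [ 0.0182  0.2822 -0.3828  0.4044  0.1029  1.4938]
```

```bash
python3 - <<'E'
from h import *
p=bot.camera("wrist"); cv2.imwrite("pics/w4.png",p["pixels"]); o=bot.get_obs()
q=R.from_quat(o["tool_rot"]); u,v,X=cloud(p); T=q.inv().apply(X-o["eef_pos"])*1000
k=(np.hypot(T[:,0],T[:,1]+1)<20)&(abs(T[:,2]+70)<20); t=T[k]; print(len(t),np.median(t,0)); A=np.c_[t[:,:2],np.ones(len(t))]; print(np.linalg.lstsq(A,t[:,2],rcond=None)[0])
a=np.array([-.487,-.114,.866]); print("top height along a",np.median(X[k]@a)*1000, "before:",(np.array([.6409,.0422,.1318])-.0342*np.array([.4749,.1114,-.8729]))@a*1000)
for s in(-1,1):
  k=(s*T[:,1]>24)&(s*T[:,1]<50)&(abs(T[:,0])<14)&(T[:,2]<5)
  print(s,[ (zz,(b:=T[k&(abs(T[:,2]-zz)<2)]).shape[0], b.min(0).round(1) if len(b) else 0,b.max(0).round(1) if len(b) else 0) for zz in range(-72,-20,6)])
q=o["tool_rot"];print(o["ft_force"])
E
```

```text
6302 [  1.3158  -0.9047 -70.7852]
[  0.0001  -0.0137 -70.8169]
top height along a -172.2108668327966 before: -168.59347033999998
-1 [(-72, 683, array([-13.9, -43.9, -74. ]), array([ 14., -24., -70.])), (-66, 201, array([-10.7, -43.9, -68. ]), array([ 13.5, -27.4, -64. ])), (-60, 153, array([  6.6, -44. , -62. ]), array([ 11.9, -29.5, -58. ])), (-54, 142, array([  6.5, -43.8, -55.9]), array([ 12.2, -29.2, -52. ])), (-48, 123, array([  6.7, -44.2, -50. ]), array([ 12.2, -29.3, -46. ])), (-42, 44, array([  6.9, -36.9, -44. ]), array([ 11.8, -29.5, -40. ])), (-36, 0, 0, 0), (-30, 0, 0, 0), (-24, 76, array([  4.3, -31.6, -25.5]), array([ 14. , -24.7, -22. ]))]
1 [(-72, 569, array([-13.6,  24. , -73.9]), array([ 13.3,  41.5, -70. ])), (-66, 216, array([-10.7,  25.4, -68. ]), array([ 12.1,  41.9, -64. ])), (-60, 152, array([  6.6,  26.3, -62. ]), array([ 12.2,  41.5, -58. ])), (-54, 136, array([  6.8,  26.2, -56. ]), array([ 11.9,  42. , -52. ])), (-48, 115, array([  6.7,  26.3, -50. ]), array([ 12. ,  42.2, -46. ])), (-42, 52, array([  7.4,  26.5, -44. ]), array([ 11.8,  35. , -40.3])), (-36, 0, 0, 0), (-30, 4, array([  8.8,  25.3, -28.3]), array([ 11.2,  26. , -28. ])), (-24, 161, array([  0.6,  24.5, -25.9]), array([ 13.9,  33.9, -22.1]))]
[-24.651   -3.6267  26.9121]
```

View pics/w4.png

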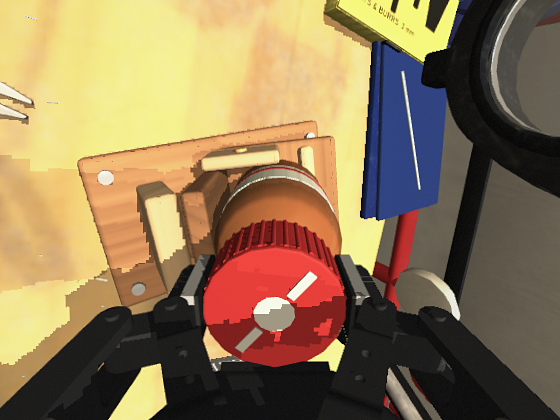

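carry_out:
  increments: [5, 0, -0.08, 0, -0.03, 5, 0, 0, 0, -0.04, 5, 0, 0, 0, -0.04, 5.0, 0, 0, 0, -0.04, 5.0, 0, 0, 0, 0]

```text
clock: 12.5
eef_pos: [0.6604, 0.0464, 0.0971]
tool_rot: [0.585, 0.77, 0.196, 0.162]
ft_force: [-20.3, -3.2, 26.4]
grip_width: 0.0586
grasp_force: 66.7
```

```bash
cat > f.py <<'E'
from h import *
o=bot.get_obs(); q=R.from_quat(o["tool_rot"]); z=q.apply([0,0,1])
print("F tool",q.inv().apply(o["ft_force"]),"M",q.inv().apply(o["ft_torque"]),"z",z,"j6",o["joint_pos"][5],"grip",o["grip_width"],o["grasp_force"])
print("depth",(o["eef_pos"]@np.array([.475,.1114,-.873])-np.array([.6577,.0462,.0991])@np.array([.475,.1114,-.873]))*1000, "xdir",q.apply([1,0,0]))
E
python3 f.py
```

```text
F tool [  1.6581  -4.7826 -33.1056] M [1.5585 0.2795 0.1407] z [ 0.479   0.1111 -0.8708] j6 1.3439349510269145 grip 0.05862090447390861 66.71121597290039
depth 3.1130685466950747 xdir [-0.2625  0.9647 -0.0213]
```

carry_out:
  increments: [5, 0, 0, 0, -0.08, 5, 0, 0, 0, -0.08, 5, 0, 0, 0, -0.08, 5.0, 0, 0, 0, -0.08, 5.0, 0, 0, 0, -0.08]

```text
clock: 13.12
eef_pos: [0.6621, 0.0462, 0.0981]
tool_rot: [0.419, 0.871, 0.16, 0.2]
ft_force: [-15.9, -3.9, 25.0]
grip_width: 0.0583
grasp_force: 66.3
```

```bash
python3 f.py
```

```text
F tool [  0.5678  -1.7647 -29.8087] M [0.9934 0.4394 0.1335] z [ 0.4817  0.1107 -0.8693] j6 0.9415949619396797 grip 0.05829122532997808 66.27796053886414
depth 2.9680992452926214 xdir [-0.5687  0.7942 -0.214 ]
```

```bash
cat > m.py <<'E'
from h import *
p=bot.camera("wrist"); o=bot.get_obs(); cv2.imwrite("pics/w5.png",p["pixels"])
q=R.from_quat(o["tool_rot"]); u,v,X=cloud(p); T=q.inv().apply(X-o["eef_pos"])*1000
k=(np.hypot(T[:,0],T[:,1]+1)<20)&(abs(T[:,2]+70)<20); t=T[k]; print(len(t),np.median(t,0)); A=np.c_[t[:,:2],np.ones(len(t))]; print(np.linalg.lstsq(A,t[:,2],rcond=None)[0])
_,_,V=np.linalg.svd(X[k]-X[k].mean(0),full_matrices=False); print("normal",V[2])
a=np.array([-.487,-.114,.866]); print("top height along a",np.median(X[k]@a)*1000)
k2=(T[:,2]<-65)&(T[:,2]>-76)&(np.hypot(T[:,0],T[:,1])<36)&((T[:,1]**2<22**2)|(np.hypot(T[:,0],T[:,1])<25)); print(cv2.minEnclosingCircle(T[k2][:,:2].astype(np.float32)))
E
python3 m.py
```

```text
6270 [  1.3657  -1.0112 -70.7016]
[  0.0007  -0.0098 -70.7522]
normal [ 0.4885  0.116  -0.8648]
top height along a -172.06949886834278
((0.7862588763237, -0.724616289138794), 30.200929641723633)
```

View pics/w5.png

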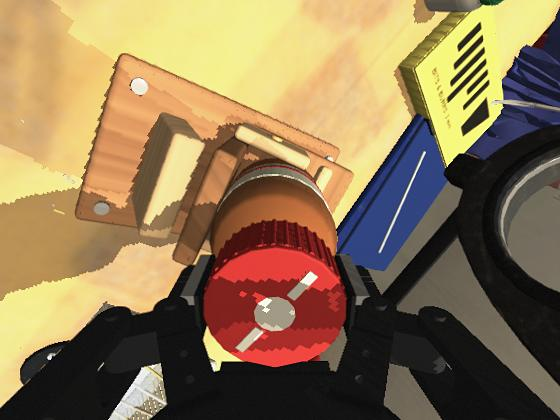

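carry_out:
  increments: [5, 0, 0, 0.1, 0, 5, 0, 0, 0.1, 0, 5, 0, 0, 0, -0.05, 5.0, 0, 0, 0, -0.05, 5.0, 0, 0, 0, 0]

```text
clock: 13.8
eef_pos: [0.6625, 0.0463, 0.0978]
tool_rot: [0.376, 0.89, 0.15, 0.207]
ft_force: [-26.4, -5.6, 36.4]
grip_width: 0.0589
grasp_force: 68.0
```

```bash
python3 f.py; python3 m.py
```

```text
F tool [  3.2014  -4.4812 -44.9891] M [1.5085 1.0133 0.1973] z [ 0.4823  0.1108 -0.869 ] j6 0.8443432919983304 grip 0.05885446776807886 67.95491695404053
depth 3.3991105055751203 xdir [-0.6306  0.7324 -0.2567]
6271 [  1.3883  -0.9819 -70.756 ]
[ -0.0011  -0.0094 -70.7851]
normal [ 0.4874  0.1179 -0.8652]
top height along a -172.43523960149128
((0.7250699996948242, -1.064460277557373), 30.282745361328125)
```

carry_out:
  increments: [5, 0, 0, 0, -0.1, 5, 0, 0, 0, -0.1, 5, 0, 0, 0, -0.1, 5.0, 0, 0, 0, -0.1, 5.0, 0, 0, 0, -0.1]

```text
clock: 14.48
eef_pos: [0.6632, 0.0465, 0.0952]
tool_rot: [0.143, 0.956, 0.093, 0.238]
ft_force: [-10.7, -2.4, 18.0]
grip_width: 0.0589
grasp_force: 65.1
```

```bash
python3 f.py; python3 m.py
```

```text
F tool [  0.6288  -0.2796 -21.0806] M [0.5092 0.4068 0.1182] z [ 0.4811  0.1106 -0.8697] j6 0.34103928155318597 grip 0.05893879927965456 65.0693929195404
depth 6.071396737443058 xdir [-0.8464  0.3171 -0.4279]
6281 [  1.3241  -0.9337 -70.5936]
[  0.0039  -0.0104 -70.6384]
normal [ 0.4867  0.1191 -0.8654]
top height along a -175.25426033134218
((1.1958348751068115, -0.5416659712791443), 30.10511589050293)
```

carry_out:
  increments: [5, 0, 0, 0, -0.13, 5, 0, 0, 0, -0.13, 5, 0, 0, 0, -0.13, 5.0, 0, 0, 0, -0.13, 5.0, 0, 0, 0, -0.13]

```text
clock: 15.15
eef_pos: [0.663, 0.0461, 0.095]
tool_rot: [-0.17, 0.952, 0.012, 0.255]
ft_force: [-10.8, -3.9, 17.6]
grip_width: 0.0591
grasp_force: 65.3
```

carry_out:
  increments: [5, 0, 0, 0, -0.13, 5, 0, 0, 0, -0.13, 5, 0, 0, 0, -0.13, 5.0, 0, 0, 0, -0.13, 5.0, 0, 0, 0, -0.13]

```text
clock: 15.78
eef_pos: [0.6634, 0.0459, 0.0952]
tool_rot: [-0.465, 0.848, -0.07, 0.245]
ft_force: [-9.9, -3.4, 15.8]
grip_width: 0.0589
grasp_force: 65.2
```

```bash
python3 f.py; python3 m.py
```

```text
F tool [  1.6409   0.0953 -18.891 ] M [-0.0601  0.5515  0.0719] z [ 0.4814  0.1095 -0.8696] j6 -0.9599627863177106 grip 0.05889925660526132 65.24824976921082
depth 6.046140586432408 xdir [-0.4465 -0.8231 -0.3508]
6300 [  1.3064  -1.0606 -70.6102]
[  0.006   -0.012  -70.6552]
normal [ 0.475   0.1212 -0.8716]
top height along a -175.2111100536134
((0.47942474484443665, 1.1129112243652344), 30.193798065185547)
```

carry_out:
  increments: [5, 0, 0, -0.3, 0, 5, 0, 0, -0.3, 0, 5, 0, 0, -0.3, 0, 5.0, 0, 0, -0.3, 0, 5.0, 0, 0, 0, 0]

```text
clock: 16.45
eef_pos: [0.6557, 0.0452, 0.1016]
tool_rot: [-0.464, 0.849, -0.068, 0.243]
ft_force: [2.1, -2.3, 1.9]
grip_width: 0.0585
grasp_force: 64.9
```

```bash
python3 f.py; python3 m.py
```

```text
F tool [ 0.2175 -3.5417 -0.9364] M [0.4573 0.4271 0.0183] z [ 0.4756  0.1104 -0.8727] j6 -0.9580995801329472 grip 0.05848620960483926 64.9216103553772
depth -3.273558623663436 xdir [-0.451  -0.8212 -0.3497]
6271 [  1.317   -0.9297 -70.4952]
[ -0.0009  -0.0155 -70.537 ]
normal [ 0.4635  0.1184 -0.8781]
top height along a -165.9501055970236
((0.5194639563560486, 1.1959367990493774), 30.54962158203125)
```

carry_out:
  increments: [5, 0, 0, -0.5, 0, 5, 0, 0, -0.6, 0, 5, 0, 0, -0.6, 0, 5.0, 0, 0, -0.8, 0, 5.0, 0, 0, 0, 0]

```text
clock: 17.12
eef_pos: [0.6421, 0.0435, 0.1227]
tool_rot: [-0.465, 0.849, -0.066, 0.242]
ft_force: [0.4, -0.1, -1.7]
grip_width: 0.0585
grasp_force: 65.5
```

```bash
python3 f.py; python3 m.py
```

```text
F tool [0.5234 0.2079 1.6005] M [-0.3899  0.3901  0.054 ] z [ 0.473   0.1124 -0.8739] j6 -0.9628297807086207 grip 0.0585451114446541 65.48993468284607
depth -28.32197234604772 xdir [-0.4507 -0.8214 -0.3496]
6282 [  1.3305  -1.0783 -70.6848]
[  0.      -0.0172 -70.7224]
normal [ 0.46    0.1219 -0.8795]
top height along a -140.9167207103711
((0.2826700210571289, 1.0895570516586304), 30.36458396911621)
```

```bash
python3 - <<'E'
from h import *
o=bot.get_obs(); q=R.from_quat(o["tool_rot"]); y=q.apply([0,1,0]); x=q.apply([1,0,0])
th=np.arctan2(y[2],x[2]); print("turn options for y level", [round(float(t),3) for t in (th,th-np.pi,th+np.pi)])
for t in (th,th-np.pi,th+np.pi): print(t,(q*R.from_euler("z",t)).apply([0,1,0]))
for c in("top","scene"):
    p=bot.camera(c); u,v,P=cloud(p)
    k=bot.regions_of(p,"dish")
    if k:
        Q=P[k[0]["mask"][v,u]]; Q=Q[(Q[:,2]<.03)&(Q[:,2]>-.01)]; print(k[0]["p"],cv2.minAreaRect((Q[:,:2]*1000).astype(np.float32)),np.median(Q[:,2]))
    print([w(p,d["xyz"]) for d in bot.place_of(p,"dish")[:1]])
    if c=="top":
        k=(P[:,0]>.3)&(P[:,0]<.75)&(P[:,1]>-.4)&(P[:,1]<-.02)&(P[:,2]>.04)
        G=np.zeros((9,8)); np.maximum.at(G,(((P[k,0]-.3)/.05).astype(int),((P[k,1]+.4)/.05).astype(int)),P[k,2]); print(G.round(2))
plan([.56,.02,.27],0,5,5.)
E
```

```text
turn options for y level [-2.373, -5.514, 0.769]
-2.372872773752133 [ 0.2308 -0.973   0.    ]
-5.514465427341927 [-0.2308  0.973  -0.    ]
0.76871987983766 [-0.2308  0.973  -0.    ]
0.86 ((492.2697448730469, -202.02597045898438), (133.63287353515625, 133.79600524902344), 11.699972152709961) 0.004780472193128382
[array([ 0.4933, -0.1993,  0.0038])]
[[0.   0.   0.   0.   0.   0.   0.   0.62]
 [0.   0.   0.   0.   0.   0.   0.   0.61]
 [0.   0.   0.   0.   0.   0.   0.   0.57]
 [0.   0.   0.   0.   0.   0.   0.   0.55]
 [0.   0.   0.   0.   0.   0.   0.   0.47]
 [0.   0.   0.49 0.52 0.52 0.52 0.   0.  ]
 [0.   0.38 0.4  0.52 0.55 0.54 0.5  0.44]
 [0.   0.   0.   0.06 0.49 0.06 0.06 0.  ]
 [0.   0.   0.06 0.06 0.06 0.06 0.   0.  ]]
0.71 ((811.3417358398438, -135.7454071044922), (0.0, 0.0), 0.0) -0.0015799623612020586
[array([ 0.4979, -0.198 , -0.002 ])]
turn deg 0.0
[[5.0, 0.1, -0.0, -3.41, 0.0], [5.0, 0.1, -0.0, -3.41, 0.0], [5.0, 0.1, -0.0, -3.41, 0.0], [5.0, 0.1, -0.0, -3.41, 0.0], [5.0, 0.1, -0.0, -3.41, 0.0]]
[ 0.0114  0.2209 -0.3833  0.4681  0.1064 -0.9628] [0.643  0.0431 0.1229] tool z [ 0.4741  0.1116 -0.8733]
```

carry_out:
  increments: [5, 0, 0, -3.4, 0.154, 5, 0, 0, -3.4, 0.154, 5, 0, 0, -3.4, 0.154, 5, 0, 0, -3.4, 0.154, 5, 0, 0, -3.4, 0.154]

```text
clock: 18.1
eef_pos: [0.5618, 0.024, 0.2726]
tool_rot: [-0.109, 0.962, 0.03, 0.25]
ft_force: [-0.1, 0.0, -1.0]
grip_width: 0.059
grasp_force: 65.2
```

```bash
python3 f.py; python3 - <<'E'
from h import *
d=np.array([.474,.1116,-.8733]); l=np.array([.973,.228,0])
c=np.array([.494,-.200,.033])-.0127*l
q=R.from_quat(bot.get_obs()["tool_rot"])
e=c-q.apply([.001,-.001,-.052]); print("contact eef",e)
plan(e+[-.05,0,.13],0,10,5.)
E
```

```text
F tool [0.5929 0.0311 0.7754] M [0.0125 0.577  0.0223] z [ 0.4747  0.1115 -0.873 ] j6 -0.22770554893475015 grip 0.05904548262961756 65.22468209266663
depth -199.45833545896548 xdir [-0.8509 -0.1952 -0.4877]
contact eef [ 0.507  -0.1959 -0.0119]
turn deg 0.0
[[5.0, 2.08, -1.91, 0.61, 0.0], [5.0, 2.08, -1.91, 0.61, 0.0], [5.0, 2.08, -1.91, 0.61, 0.0], [5.0, 2.08, -1.91, 0.61, 0.0], [5.0, 2.08, -1.91, 0.61, 0.0]]
[[5.0, 2.08, -1.91, 0.61, 0.0], [5.0, 2.08, -1.91, 0.61, 0.0], [5.0, 2.08, -1.91, 0.61, 0.0], [5.0, 2.08, -1.91, 0.61, 0.0], [5.0, 2.08, -1.91, 0.61, 0.0]]
[-0.0338 -0.0607 -0.2792  0.8578  0.1279 -0.2277] [0.5618 0.024  0.2726] tool z [ 0.4747  0.1115 -0.873 ]
```

carry_out:
  increments: [5, 2.47, -0.49, -0.24, 0, 5, 2.47, -0.49, -0.24, 0, 5, 2.47, -0.49, -0.24, 0, 5, 2.47, -0.49, -0.24, 0, 5, 2.47, -0.49, -0.24, 0]

```text
clock: 18.73
eef_pos: [0.4568, -0.026, 0.2217]
tool_rot: [-0.112, 0.961, 0.029, 0.25]
ft_force: [-0.8, -0.5, -1.6]
grip_width: 0.0583
grasp_force: 65.2
```

carry_out:
  increments: [5, 1.69, -3.31, 1.45, 0, 5, 1.69, -3.31, 1.45, 0, 5, 1.69, -3.31, 1.45, 0, 5, 1.69, -3.31, 1.45, 0, 5, 1.69, -3.31, 1.45, 0]

```text
clock: 19.35
eef_pos: [0.4581, -0.1972, 0.1171]
tool_rot: [-0.112, 0.961, 0.029, 0.251]
ft_force: [0.7, -0.4, -0.4]
grip_width: 0.0588
grasp_force: 65.3
```

```bash
cat > g.py <<'E'
from h import *
import sys
l=np.array([.973,.228,0])
c=np.array([.494,-.200,.033])-.0127*l
q=R.from_quat(bot.get_obs()["tool_rot"])
p=bot.camera("wrist")
for n in("dish","cap_center"): print(n,[(round(d["p"],2),w(p,d["xyz"])) for d in bot.place_of(p,n)[:1]])
e=c-q.apply([.001,-.001,-.052]); print("contact eef",e)
plan(e+[0,0,.012],0,5,5.)
E
python3 g.py; python3 f.py; python3 m.py
```

```text
dish [(0.79, array([ 0.4967, -0.201 , -0.0038]))]
cap_center [(0.67, array([ 0.4331, -0.203 ,  0.1619]))]
contact eef [ 0.507  -0.196  -0.0119]
turn deg 0.0
[[5.0, 0.28, -0.21, 2.5, 0.0], [5.0, 0.28, -0.21, 2.5, 0.0], [5.0, 0.28, -0.21, 2.5, 0.0], [5.0, 0.28, -0.21, 2.5, 0.0], [5.0, 0.28, -0.21, 2.5, 0.0]]
[-0.6666  0.0543 -0.5842  0.5988  0.3901 -0.828 ] [ 0.4574 -0.1967  0.1161] tool z [ 0.4731  0.1117 -0.8739]
F tool [ 0.3831  0.4959 -0.1974] M [ 0.042   0.5867 -0.0237] z [ 0.4731  0.1117 -0.8739] j6 -0.8279563775612341 grip 0.05890689519278287 65.35255908966064
depth -137.10184615843474 xdir [-0.8514 -0.1969 -0.4861]
6212 [  1.2864  -0.9363 -70.0949]
[ -0.0028  -0.0128 -70.1349]
normal [ 0.4685  0.1239 -0.8747]
top height along a -29.1882636298546
((1.5094636678695679, -0.5512701272964478), 30.256059646606445)
```

View pics/w5.png

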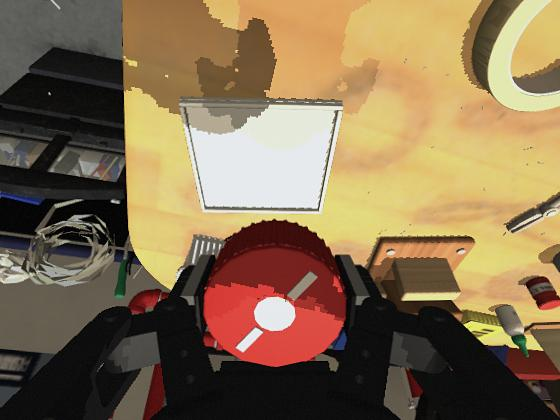

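carry_out:
  increments: [5, 0.35, -0.26, 3.1, 0, 5, 0.35, -0.26, 3.1, 0, 5, 0.35, -0.26, 3.1, 0, 5, 0.35, -0.26, 3.1, 0, 5, 0, 0, 0, 0]

```text
clock: 20.18
eef_pos: [0.5069, -0.1928, 0.0012]
tool_rot: [-0.113, 0.961, 0.03, 0.249]
ft_force: [-0.3, 0.4, -2.0]
grip_width: 0.059
grasp_force: 65.4
```

```bash
python3 f.py; python3 g.py; python3 m.py
```

```text
F tool [1.1249 0.4601 1.6295] M [-0.0374  0.5168 -0.0173] z [ 0.4722  0.1144 -0.874 ] j6 -0.7527818250613142 grip 0.05895307587113641 65.36741495132446
depth -12.741875188483576 xdir [-0.8505 -0.2013 -0.4859]
dish [(0.67, array([ 0.4969, -0.2013, -0.0045]))]
cap_center [(0.88, array([ 0.4859, -0.201 ,  0.0456]))]
contact eef [ 0.5068 -0.1958 -0.012 ]
turn deg 0.0
[[5.0, 0.06, -0.01, 0.05, 0.0], [5.0, 0.06, -0.01, 0.05, 0.0], [5.0, 0.06, -0.01, 0.05, 0.0], [5.0, 0.06, -0.01, 0.05, 0.0], [5.0, 0.06, -0.01, 0.05, 0.0]]
[-0.5888  0.3141 -0.6514  0.2394  0.3649 -0.753 ] [ 0.5081 -0.1947  0.0039] tool z [ 0.4762  0.1112 -0.8723]
6232 [  1.3997  -0.8171 -70.321 ]
[ -0.0021  -0.0159 -70.3572]
normal [ 0.4712  0.1257 -0.873 ]
top height along a -151.32195810132637
((1.1671375036239624, 0.5082370638847351), 30.185213088989258)
```

carry_out:
  increments: [5, 0.2, 0, 0.35, 0, 5, 0.2, 0, 0.35, 0, 5, 0.2, 0, 0.35, 0, 5, 0.1, 0, 0.17, 0, 5, 0, 0, 0, 0]

```text
clock: 21.0
eef_pos: [0.507, -0.1948, -0.012]
tool_rot: [-0.112, 0.961, 0.029, 0.25]
ft_force: [0.4, 0.8, -2.4]
grip_width: 0.0589
grasp_force: 65.4
```

```bash
python3 f.py; python3 g.py
```

```text
F tool [0.6472 0.6738 2.3808] M [-0.0483  0.5843  0.0259] z [ 0.4743  0.1118 -0.8732] j6 -0.7532875432439584 grip 0.058946615357046234 65.36918878555298
depth -1.4002460030551611 xdir [-0.8501 -0.1998 -0.4873]
dish []
cap_center [(0.74, array([ 0.4838, -0.2017,  0.0333]))]
contact eef [ 0.5069 -0.1959 -0.0119]
turn deg 0.0
[[5.0, -0.1, -0.02, -0.21, 0.0], [5.0, -0.1, -0.02, -0.21, 0.0], [5.0, -0.1, -0.02, -0.21, 0.0], [5.0, -0.1, -0.02, -0.21, 0.0], [5.0, -0.1, -0.02, -0.21, 0.0]]
[-0.59    0.3459 -0.6652  0.1956  0.3648 -0.7533] [ 0.5074 -0.195  -0.0116] tool z [ 0.4749  0.1114 -0.873 ]
```

carry_out:
  increments: [5, 0.05, 0, 0.09, 0, 5, 0.05, 0, 0.09, 0, 5, 0.05, 0, 0.09, 0, 5, 0, 0, 0, 0, 5, 0, 0, 0, 0]

```text
clock: 21.78
eef_pos: [0.5079, -0.1953, -0.0141]
tool_rot: [-0.112, 0.961, 0.029, 0.251]
ft_force: [-0.3, 0.0, 1.8]
grip_width: 0.0588
grasp_force: 65.4
```

```bash
python3 f.py; python3 -c "from workcell import bot;o=bot.get_obs();print(o['eef_pos'],o['ft_force'])"
```

```text
F tool [-0.6257  0.1007 -1.685 ] M [ 0.0258  0.2191 -0.0498] z [ 0.476   0.111  -0.8724] j6 -0.7533035537617659 grip 0.05879469406692054 65.43547868728638
depth 0.8277590688815506 xdir [-0.849  -0.2005 -0.4888]
[ 0.50793565 -0.19525845 -0.01414662] [-0.29397472  0.03644859  1.77569908]
```

carry_out:
  increments: [8.5, 0, 0, 0, 0, 8.5, 0, 0, 0, 0, 8.5, 0, 0, 0, 0, 8.5, 0, 0, 0, 0, 8.5, 0, 0, 0, 0]

```text
clock: 22.4
eef_pos: [0.5072, -0.1949, -0.0148]
tool_rot: [-0.112, 0.961, 0.029, 0.25]
ft_force: [0.6, -0.3, -0.7]
grip_width: 0.0853
grasp_force: 0.0
```

```bash
cat > e.py <<'E'
from h import *
o=bot.get_obs(); print(o["clock"],o["grip_width"],o["grasp_force"])
for c in("wrist","top","scene"):
    p=bot.camera(c); cv2.imwrite(f"pics/e_{c}.png",p["pixels"])
    for n in("cap_center","dish"): print(c,n,[(round(d["p"],2),w(p,d["xyz"])) for d in bot.place_of(p,n)[:1]])
    u,v,X=cloud(p); r=bot.regions_of(p,"cap_center")
    if r:
        Q=X[r[0]["mask"][v,u]]; t=Q[(Q[:,2]>.033)&(Q[:,2]<.06)]; m=np.median(t[:,2]); t=t[abs(t[:,2]-m)<.008]; _,_,V=np.linalg.svd(t-t.mean(0),full_matrices=False); print("  top",t.mean(0),len(t),"normal",V[2],cv2.minEnclosingCircle((t[:,:2]*1000).astype(np.float32)))
E
python3 e.py
```

```text
22.4 0.08531182280216329 0.0
wrist cap_center [(0.73, array([ 0.4944, -0.1976,  0.0238]))]
wrist dish []
  top [ 0.4865 -0.1983  0.0394] 6549 normal [-0.0727 -0.0189  0.9972] ((495.17620849609375, -196.1513214111328), 30.171630859375)
top cap_center [(0.8, array([ 0.4907, -0.1968,  0.0237]))]
top dish [(0.85, array([ 0.4919, -0.1985, -0.0015]))]
  top [ 0.4971 -0.1944  0.0415] 579 normal [-0.0087  0.0101  0.9999] ((496.9038391113281, -195.14939880371094), 29.802656173706055)
scene cap_center [(0.77, array([ 0.5029, -0.1928,  0.0257]))]
scene dish [(0.97, array([ 0.4944, -0.1991, -0.0009]))]
  top [ 0.4998 -0.1894  0.0395] 250 normal [0.0131 0.0174 0.9998] ((492.125244140625, -185.88230895996094), 38.12242889404297)
```

carry_out:
  increments: [8.5, 0, 0, -1.5, 0, 8.5, 0, 0, -2.5, 0, 8.5, 0, 0, -4, 0, 8.5, 0, 0, -4, 0, 8.5, 0, 0, 0, 0]

```text
clock: 23.62
eef_pos: [0.4514, -0.2102, 0.0931]
tool_rot: [-0.111, 0.961, 0.027, 0.252]
ft_force: [0.9, 0.6, 0.0]
grip_width: 0.0851
grasp_force: 0.0
```

```bash
python3 e.py
```

```text
23.625 0.08508245412648148 0.0
wrist cap_center [(0.84, array([ 0.4946, -0.197 ,  0.0239]))]
wrist dish [(0.75, array([ 0.4963, -0.204 , -0.0041]))]
  top [ 0.4906 -0.1973  0.0396] 2747 normal [-0.04   -0.0116  0.9991] ((495.8450927734375, -196.10879516601562), 30.276304244995117)
top cap_center [(0.93, array([ 0.4955, -0.1947,  0.0231]))]
top dish [(0.74, array([ 0.496 , -0.1989,  0.0009]))]
  top [ 0.4971 -0.1945  0.0414] 583 normal [-0.0083  0.0205  0.9998] ((496.9060363769531, -194.8819580078125), 29.931537628173828)
scene cap_center [(0.75, array([ 0.5047, -0.192 ,  0.024 ]))]
scene dish [(0.72, array([ 0.4945, -0.2014,  0.    ]))]
  top [ 0.4952 -0.1888  0.0392] 281 normal [-0.0133  0.046   0.9989] ((496.8458557128906, -191.6147918701172), 29.245092391967773)
```

View pics/e_wrist.png

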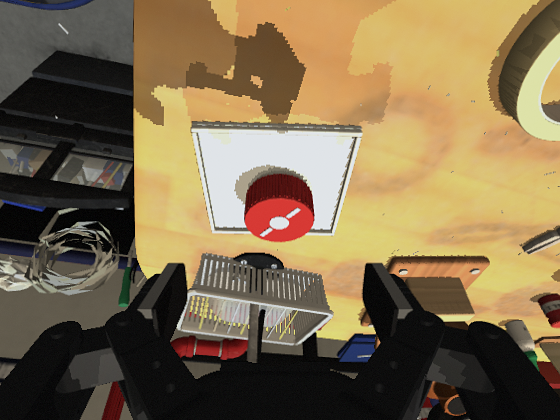

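The wrist picture shows the cap at about (279, 210), standing upright with the red top up, near the middle of the dish (275, 180). The open fingers are clear of it.

```bash
python3 -c "
from workcell import bot
print(bot.job_done())"
```

```text
the job is handed in; nothing more can be done
None
```

The cap was pressed, turned and lifted off the bottle. It now stands upright and released in the drip dish, about 4 mm from the centre by the camera estimates, and the job is handed in at about 24 s; no verdict came back.

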